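# Hold a planter leg against the drilling stop

### The job

Lift the pale wooden leg out of its sprung clips on the rail, lay it in the two V-blocks of the blue drilling jig and push it endwise against the sprung stop until the red pointer stands in the green band. Finish while still holding it there with the fingers, pushing steadily, so that someone can drill it. Never run the stop to the end of its travel, and leave the dark leg and everything else on the table where they are.

Things in the scene. Friction and masses are not known exactly. Their poses are not given: they have to be found in the camera images.
- leg: the pale round wooden leg to work on: a cylinder of 34 mm diameter and 220 mm length, 80 to 180 g. Origin at the middle of its axis, x along its axis (both ends are alike; it may be rolled about x). At the start it lies level in the clip rail with its axis 62 mm above the table. Seated in the V-blocks its axis is again 62 mm above the table.
- dark_leg: an identical leg in dark wood, in the other place of the clip rail, 110 mm away to the side: leave it in its clips
- rack: clip rail, fixed: plywood plate 190 (x) x 240 (y) x 12 mm with two aluminium cross rails at x = -75 and +75 mm, top 22 mm above the table. Origin at the centre of its underside, z up. It holds two legs parallel to its x, axes at y = -55 and +55 mm, z = 62 mm; which place has the pale leg varies. Between x = -60 and +60 mm a leg is free for the fingers, down to the plate.
- rail_mid (a point): centre of the clip rail, 62 mm above the table. At the rail's x = -75 and +75 mm a leg rests in a 20 mm long saddle between sprung steel clips with red noses, 60 mm over their backs, tops 90 mm above the table. The noses overlap its upper half and spring apart as it is pulled straight up, with about 4 to 10 N, until it is 35 mm up.
- jig: blue drilling jig, fixed: base 325 mm long, 120 mm wide, 14 mm thick. Origin on the table under the line of the leg, x is the push direction (towards the stop), z up. With the stop pushed in by s, the middle of a leg touching it is at x = -18 mm + s. A fixed scale, 53 mm high, stands beside the stop at y = +54 to +78 mm, x = 80 to 156 mm.
- seat (a point): point on the seated leg's axis in the jig: jig x = 0, y = 0, 62 mm above the table. Two steel V-blocks, each 24 mm long, 90 degree grooves along x, 51 mm wide at the top, rims 64 mm and groove bottom 38 mm above the table, are centred at jig x = -95 and +65 mm. Between them (x = -83 to +53 mm) there is free space for fingers down to the base.
- stop (a joint): how far the sprung end stop is pushed in, m: 0 at rest, growing along the jig's +x, mechanical end at 0.036. Spring 500 N/m with 2 N preload, so the push in N is 2 + 500 x value. The green band runs from 0.012 to 0.024 (8 to 14 N).
- stop_face (a point): centre of the front face of the stop's dark steel plate (84 mm wide, 56 mm high, 8 mm thick), which the leg's end meets; the face looks to the jig's -x; at rest at x = 92 mm, y = 0, z = 62 mm in the jig's frame; it moves with the stop. A red pointer on the stop lies over the white scale with the green band, at the jig's y = +66 mm.
- hacksaw: small yellow junior hacksaw lying flat, 290 x 90 mm, 22 mm high; origin under it near the middle; bystander
- drill: green and black cordless drill lying on its side, 190 x 200 mm, 65 mm high; origin on the table under its barrel; bystander
- glue: white glue bottle with a red cap, 52 mm diameter, 140 mm tall; origin at the centre of its underside; bystander
- twine: brown spool of twine standing up, 60 mm diameter, 70 mm tall; origin at the centre of its underside; bystander
- pot: brass-coloured open pot, 100 mm across the rim, 85 mm tall; origin at the centre of its underside; bystander
- slice: flat round slice of a branch with dark bark, 110 mm diameter, 16 mm thick; origin at the centre of its underside; bystander

How it is judged:
On the way, in this order (a step that is already met when the one before it is completed fails the run):
1. the pale leg is lifted out of its clips, held in the fingers (height (world z) of leg above 0.105 m and contact force between the fingers and leg above 3 N), for 0.1 s.
2. the leg lies in both V-blocks and is pressed endwise with the pointer in the green band, for a second (z of leg in the frame of jig between 0.057 and 0.067 m and y of leg in the frame of jig between -0.005 and 0.005 m and angle between the x axis of leg and the x axis of jig, either way round below 0.08 rad and value of joint stop between 0.0115 and 0.0245 m and velocity of joint stop between -0.01 and 0.01 m/s and contact force between leg and stop between 5 and 20 N and contact force between the fingers and leg above 3 N), for 1 s.
At the end, for the whole second after the job is handed in: The pale leg lies in both V-blocks (axis within 5 mm of the seated line sideways and in height, within 0.08 rad of the jig's x) and the fingers hold it (over 3 N) against the stop, pressing it with 5 to 20 N, the stop pushed in by 11.5 to 24.5 mm and still (under 10 mm/s) (all of step 2); the arm keeps its last pose, push and grip.
It fails at once if the stop is run to the end of its travel (value of joint stop above 0.0335 m).
It fails at once if the dark leg is moved (distance of dark_leg from where it was at the start of the episode above 0.02 m).
It fails at once if a bystander is moved (distance of any of hacksaw, drill, glue, twine, pot, slice from where it was at the start of the episode above 0.03 m).
It also fails if it takes over 54 s, if anything falls off the work surface, if the arm or the gripper's body presses on something with over 40 N, if the wrist force passes 120 N, or if a joint passes its speed limit or range.

### The arm

A 7-joint arm with a two-finger parallel gripper is mounted at the origin on the work surface. World frame = base frame: x ahead of the robot, y to its left, z up, the work surface at z = 0. Lengths are in m, angles in rad, forces in N, time in s.
With the tool pointing down it reaches from about 0.4 to 0.85 m from the base axis. Payload 4.5 kg.
Tool frame: the origin (TCP) lies at the very end of the fingers, on their centre line; the grasp point (between the pads) lies 19 mm behind it; z points along the fingers, y is the line along which they close (so a half turn about z gives the same grasp; the last joint's range is limited). The gripper opens to 88 mm and grips with 3 to 60 N. Pads are 18 mm wide; open, the fingers measure 123 mm over their backs; the gripper's body (75 mm by 187 mm) begins 45 mm behind the grasp point.
Start: joints at [1.382, 0.689, -0.195, 1.565, 0.157, 0.902, -0.215], TCP at [0.138, -0.61, 0.205] pointing down, gripper open.
Joint ranges: [-3.01, 3.01], [-0.46, 2.08], [-1.47, 1.51], [0.13, 2.56], [-1, 4.14], [0.04, 2.09], [-2.66, 2.66]. Speed limits (rad/s): [2.57, 2.57, 3.14, 3.14, 3.14, 3.14, 3.14].

### API

Orientations are given as a unit quaternion [w, x, y, z].
In Python, from station import telemetry, cams, arm gives the robot as it stands.
- The arm moves only by the tool arm_command, never from a script. Its argument "moves" is a list of rows, each a list of 7 numbers: the turn, a rotation vector about the world's x, y, z in rad, then the shift along the world's x, y, z in cm, then the finger opening in cm, from 0 to 8.81. A call has 1 to 20 rows; each row is the pose to reach, as a shift and turn from the pose commanded when the call began; what a row does not reach only later rows make up. A row lasts 1/10 s, in which the tool goes at most 50 mm and 8.59 degrees, less where a joint would pass 70% of its speed; a pose out of reach is approached as far as the arm can. A call with a gripper value outside its range is refused whole. The fingers move at their own pace and stop on an object; "force" is the grip in N (left out, the last holds). Time passes only in rows, so rows that repeat a pose let the fingers close. It gives the time, the measured TCP pose, the force, the opening and the grip force at its end, in the units of the state.
- telemetry.observe(): the state, without advancing time (a new reading comes with each control period).
- cams.camera(name): name is "scene" or "top"; returns (picture, depth): 400x640x3 uint8, red, green, blue; 400x640 float32, m along the optical axis (not along the pixel's ray), 0 where there is no reading.
- cams.camera_info(name): a dict with "mtx" (3x3 intrinsics, pixels), "rvec" (rotation vector, rad) and "tvec" (3), from world to camera coordinates, as OpenCV has them. Camera axes: x right, y down, z forward; pixel columns grow to the right and rows downward; lengths in m; the calibration is good to about 2 mm. A picture is of the moment at which its call begins. camera_info takes no time and is no camera call.
- arm.hand_in(): hands the job in; it is judged then, once.
The state is a dict: "t": time; "qpos": joint angles; "dq": joint speeds; "tau": joint torques, N m; "ee_pos": TCP position; "eef_rot": TCP orientation; "force": force on the tool from outside, world axes, zero at the start; "wrist_torque": the same for the moment, N m; "grip_width": finger opening in m; "grasp_force": force on a finger pad.
Only numpy, scipy, OpenCV 4.12 (cv2) and the standard library are available. Lean on these libraries where they do the work, as an engineer would, in place of code of your own. Each camera call takes 0.05 s, during which the arm holds its last target. There are 200 camera calls.

## Working session

There is one attempt and no reset: what is moved stays moved. The work goes in short steps, Python scripts to look and compute and a tool call to move; the robot and the scene stay as the last step left them, time stands still between calls to the robot, and variables do not carry over. Pictures are saved under pics/ and viewed, at most 10 in all, crops included, and the job is handed in when it is done.

Besides the shell and the picture viewer there is one more tool, called after "Call:" by a JSON object that holds its "api" and its "payload", one argument or row to a line. arm_command: Moves the arm, as the interface text tells. Its arguments: {"type":"object","properties":{"moves":{"type":"array"},"force":{"type":"number"}},"required":["moves"]}

```bash
mkdir -p pics
python3 - <<'E'
from station import telemetry, cams
import cv2,numpy as np
print({k:np.round(v,3) for k,v in telemetry.observe().items()})
for n in("scene","top"):
    p,d=cams.camera(n); cv2.imwrite(f"pics/{n}0.png",p[...,::-1]); np.save(f"pics/{n}0.npy",d)
    i=cams.camera_info(n);R=cv2.Rodrigues(np.array(i["rvec"]))[0];print(n,i["mtx"],(-R.T@np.array(i["tvec"]).ravel()))
E
```

```text
{'t': np.float64(0.0), 'qpos': array([ 1.382,  0.69 , -0.195,  1.566,  0.157,  0.902, -0.215]), 'dq': array([-0.   ,  0.   ,  0.   ,  0.   , -0.   ,  0.001, -0.001]), 'tau': array([ 1.0000e-03, -5.2755e+01, -1.2670e+00, -1.5343e+01, -5.3000e-02,
        7.0000e-03,  0.0000e+00]), 'ee_pos': array([ 0.138, -0.609,  0.204]), 'eef_rot': array([-0.001,  0.994,  0.111, -0.   ]), 'force': array([-0.096,  0.592, -0.305]), 'wrist_torque': array([-0.034, -0.018,  0.05 ]), 'grasp_force': np.float64(0.0), 'grip_width': np.float64(0.088)}
scene [[496.4646326    0.         313.91355386]
 [  0.         496.4646326  199.42832015]
 [  0.           0.           1.        ]] [1.24509047 1.17967036 1.27651843]
top [[440.93533648   0.         312.55975639]
 [  0.         440.93533648 191.58711305]
 [  0.           0.           1.        ]] [ 0.49575353 -0.02545551  1.71152045]
```

View pics/top0.png

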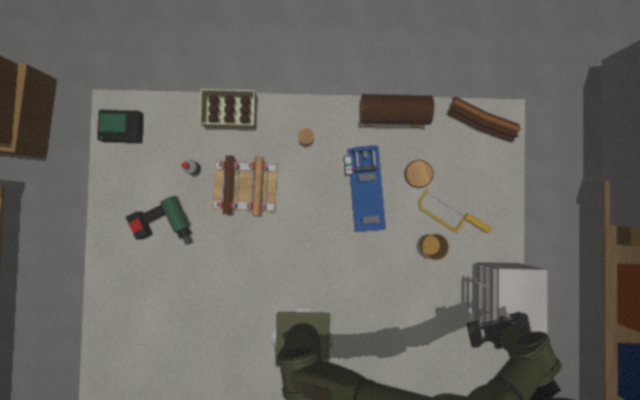

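View pics/scene0.png

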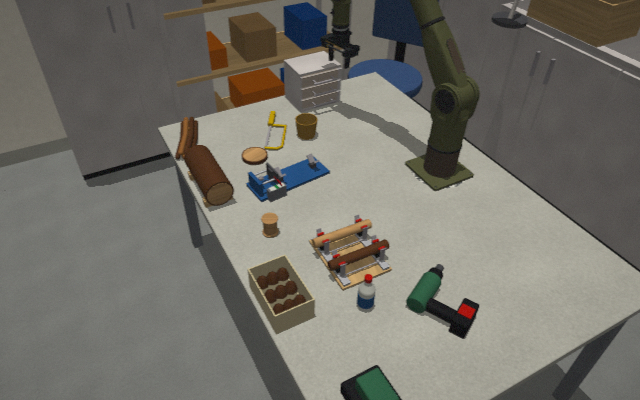

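The top view shows the pale leg at about (258,185), the dark leg at (229,185), and the blue jig from (369,230) to (362,147) with its stop at the top end. The scene view has the pale leg at (343,233) and the jig at (290,177).

```bash
cat > h.py <<'E'
import cv2,numpy as np
from station import cams
def cloud(n,d):
    i=cams.camera_info(n);K=np.array(i["mtx"]);R=cv2.Rodrigues(np.array(i["rvec"]))[0];t=np.array(i["tvec"]).ravel()
    v,u=np.mgrid[:400,:640]
    r=np.stack([(u-K[0,2])/K[0,0],(v-K[1,2])/K[1,1],np.ones(u.shape)],-1)*d[...,None]
    return (r-t)@R
def line(P):
    c=P.mean(0);_,_,V=np.linalg.svd(P[:,:2]-c[:2],full_matrices=False);a=V[0]*np.sign(V[0][0])
    s=(P[:,:2]-c[:2])@a;w=(P[:,:2]-c[:2])@[-a[1],a[0]]
    m=c[:2]+a*(s.min()+s.max())/2
    return m,np.degrees(np.arctan2(a[1],a[0])),np.ptp(s),np.ptp(w)
E
python3 - <<'E'
from h import *
for n in("scene","top"):
    p=cv2.imread(f"pics/{n}0.png");d=np.load(f"pics/{n}0.npy");C=cloud(n,d)
    hsv=cv2.cvtColor(p,cv2.COLOR_BGR2HSV).astype(int);H,S,V=[hsv[...,k] for k in range(3)]
    X,Y,Z=C[...,0],C[...,1],C[...,2]
    tb=(abs(X-.35)<.05)&(abs(Y)<.1);print(n,"table z",np.median(Z[tb]).round(4))
    a=(d>0)&(X>.3)&(X<.75)
    rk=a&(Y>.05)&(Y<.4)&(Z>.055)&(Z<.085)
    for nm,mk in(("pale",rk&(H<25)&(S>60)&(V>120)),("dark",rk&(H<25)&(S>60)&(V<100)),("jig",a&(H>100)&(H<125)&(S>120)&(Y<0)&(Y>-.35)&(Z>.005)&(Z<.022))):
        P=C[mk];print(n,nm,len(P),*[np.round(q,4) for q in line(P)],"z",np.percentile(P[:,2],[5,50,95]).round(4))
        if nm=="jig": print(" rect",cv2.minAreaRect(P[:,:2].astype(np.float32)))
    P=C[a&(Y<-.05)&(Y>-.35)&(Z>.04)&(Z<.08)&(S<90)]; print("steel",len(P))
    s=4;u0,v0=(335,135) if n=="top" else (235,145)
    cv2.imwrite(f"pics/{n}jig.png",cv2.resize(p[v0:v0+100,u0:u0+100],None,fx=6,fy=6,interpolation=cv2.INTER_CUBIC))
E
```

```text
scene table z -0.0005
scene pale 538 [0.5815 0.1976] -0.7321 0.2215 0.16 z [0.0671 0.0762 0.0822]
scene dark 626 [0.5892 0.2849] -6.3744 0.2288 0.162 z [0.0581 0.0731 0.0803]
scene jig 932 [ 0.5815 -0.2225] 5.9551 0.3299 0.1264 z [0.0074 0.0132 0.0192]
 rect ((0.582462728023529, -0.23144587874412537), (0.32995665073394775, 0.1263905167579651), 5.988187313079834)
steel 363
top table z 0.0003
top pale 463 [0.5809 0.1915] -1.7286 0.2166 0.1607 z [0.0706 0.077  0.0833]
top dark 459 [0.5836 0.289 ] -0.1785 0.2122 0.1413 z [0.0655 0.0769 0.0834]
top jig 1447 [ 0.5818 -0.23  ] 5.5372 0.3109 0.1132 z [0.0081 0.0143 0.0199]
 rect ((0.5820887088775635, -0.23052677512168884), (0.3117193877696991, 0.1113404780626297), 6.22361421585083)
steel 471
```

View pics/topjig.png

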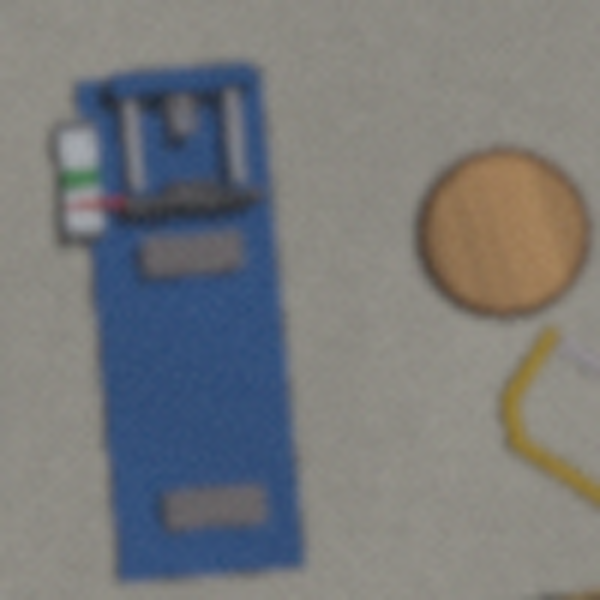

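The crop shows the V-blocks centred at crop (191,254) and (215,508), that is, full pixels (366.8,177.3) and (370.8,219.7). The pointer is at rest below the green band. I'll refine these.

Run:
```python
from h import *
Ls={}
for n in("scene","top"):
    p=cv2.imread(f"pics/{n}0.png");d=np.load(f"pics/{n}0.npy");C=cloud(n,d)
    hsv=cv2.cvtColor(p,cv2.COLOR_BGR2HSV).astype(int);H,S,V=[hsv[...,k] for k in range(3)]
    X,Y,Z=C[...,0],C[...,1],C[...,2]
    a=(d>0)&(X>.3)&(X<.75)
    for nm,mk in(("pale",(V>120)&(Y<.24)),("dark",(V<100)&(Y>.24))):
        P=C[a&(Y>.05)&(Y<.4)&(Z>.055)&(Z<.088)&(H<25)&(S>60)&mk]
        for _ in range(4):
            vx,vy,x0,y0=cv2.fitLine(P[:,:2].astype(np.float32),cv2.DIST_HUBER,0,.005,.005).ravel()
            w=(P[:,:2]-[x0,y0])@[-vy,vx];P=P[abs(w)<.02]
        print(n,nm,len(P),*[np.round(q,4) for q in line(P)],"ztop",np.percentile(P[:,2],95).round(4))
    # V-blocks: low saturation, raised
    th=np.radians(6);ax=np.array([np.cos(th),np.sin(th)]);q=(C[...,:2]-[.583,-.231]);sx=q@ax;sy=q@[-ax[1],ax[0]]
    mk=a&(abs(sy)<.045)&(S<110)&(Z>.03)&(Z<.075)&(sx<.1)
    k,lab,st,ce=cv2.connectedComponentsWithStats(mk.astype(np.uint8))
    for j in range(1,k):
        if st[j,4]>15:
            P=C[lab==j];r=cv2.minAreaRect(P[:,:2].astype(np.float32));print(n,"steel",st[j],ce[j].round(1),"mean",P.mean(0).round(4),"rect",np.round(r[0],4),np.round(r[1],3),round(r[2],1),"z95",np.percentile(P[:,2],95).round(3))
```

```text
scene pale 436 [0.5814 0.1858] -1.4853 0.2216 0.0373 ztop 0.0822
scene dark 543 [0.5854 0.2971] -1.3851 0.2209 0.0333 ztop 0.0807
scene steel [306 154  13  12  74] [311.1 159.4] mean [ 0.4696 -0.2489  0.0503] rect [ 0.4677 -0.2446] [0.029 0.061] 3.4 z95 0.063
scene steel [262 167  23  18 133] [274.  174.6] mean [ 0.6484 -0.2228  0.0556] rect [ 0.6481 -0.2249] [0.069 0.086] 2.3 z95 0.071
top pale 439 [0.5807 0.184 ] -2.1573 0.2167 0.0394 ztop 0.0848
top dark 464 [0.5836 0.2904] -1.1331 0.2124 0.0351 ztop 0.0838
top steel [359 173  17   8 109] [366.7 176.7] mean [ 0.6264 -0.2262  0.054 ] rect [ 0.6266 -0.226 ] [0.024 0.061] 5.9 z95 0.066
top steel [363 216  17   7 102] [370.5 218.9] mean [ 0.468  -0.244   0.0516] rect [ 0.4676 -0.2444] [0.023 0.061] 1.8 z95 0.065
```

Call:
{"api": "arm_command", "payload": {
  "moves": [
    [0, 0, -0.05, 5, 4, 2, 8],
    [0, 0, -0.1, 9, 7, 4, 7],
    [0, 0, -0.15, 13, 11, 4, 7],
    [0, 0, -0.2, 16, 15, 4, 7],
    [0, 0, -0.25, 20, 19, 4, 7],
    [0, 0, -0.253, 23, 22, 4, 7],
    [0, 0, -0.253, 26, 26, 4, 7],
    [0, 0, -0.253, 29, 30, 4, 7],
    [0, 0, -0.253, 31, 34, 4, 7],
    [0, 0, -0.253, 33, 38, 4, 7],
    [0, 0, -0.253, 35, 43, 4, 7],
    [0, 0, -0.253, 37, 48, 4, 7],
    [0, 0, -0.253, 38, 53, 4, 7],
    [0, 0, -0.253, 40, 58, 4, 7],
    [0, 0, -0.253, 41, 63, 4, 7],
    [0, 0, -0.253, 42, 68, 4, 7],
    [0, 0, -0.253, 43, 72, 4, 7],
    [0, 0, -0.253, 44, 76, 4, 7],
    [0, 0, -0.253, 44.3, 79.5, 2, 7],
    [0, 0, -0.253, 44.3, 79.5, 0, 7]
  ],
  "force": 45
}}

```text
t: 2.1
ee_pos: [0.5805, 0.196, 0.2044]
eef_rot: [-0.004, 1.0, -0.009, 0.0]
force: [-0.4, -0.0, -1.1]
grip_width: 0.0698
grasp_force: 0.0
```

Call:
{"api": "arm_command", "payload": {
  "moves": [
    [0, 0, 0, 0, 0, 0, 7],
    [0, 0, 0, 0, 0, 0, 7],
    [0, 0, 0, 0, 0, 0, 7],
    [0, 0, 0, 0, 0, 0, 7],
    [0, 0, 0, 0, 0, 0, 7]
  ]
}}

```text
t: 2.6
ee_pos: [0.5817, 0.1846, 0.206]
eef_rot: [-0.0, 1.0, -0.016, 0.001]
force: [-0.6, -0.1, -0.3]
grip_width: 0.0695
grasp_force: 0.0
```

Run:
```python
from h import *
from station import telemetry
s=telemetry.observe();print(s['t'],s['ee_pos'],s['eef_rot'],s['qpos'],s['force'])
p,d=cams.camera("scene");cv2.imwrite("pics/s1.png",cv2.resize(p[140:300,250:450],None,fx=4,fy=3.75,interpolation=cv2.INTER_CUBIC)[...,::-1])
```

```text
2.6 [0.58172117 0.18460402 0.20596032] [-9.57914705e-05  9.99873941e-01 -1.58608352e-02  7.26444557e-04] [-0.33470611  0.6634226  -0.08526709  1.61617682  0.06959367  0.86354804
 -2.04965443] [-0.62687785 -0.10674733 -0.32133966]
```

View pics/s1.png

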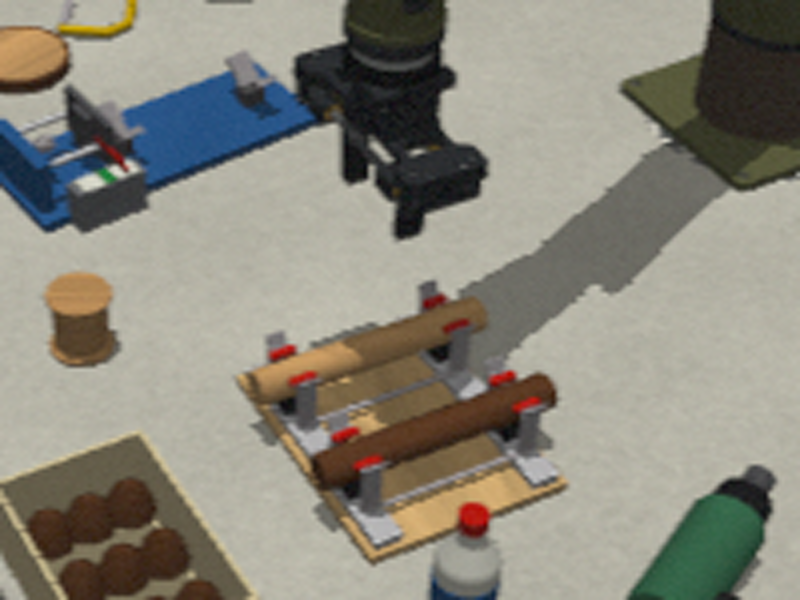

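The gripper hangs in line above the pale leg, fingers at about (355,165) and (407,220) in the crop, and the dark leg is clear. I'll descend and grip.

Call:
{"api": "arm_command", "payload": {
  "moves": [
    [0, 0, 0, 0, 0, -3, 7],
    [0, 0, 0, 0, 0, -6, 7],
    [0, 0, 0, 0, 0, -9, 7],
    [0, 0, 0, 0, 0, -11, 7],
    [0, 0, 0, 0, 0, -13, 7],
    [0, 0, 0, 0, 0, -15, 7],
    [0, 0, 0, 0, 0, -16.2, 7],
    [0, 0, 0, 0, 0, -16.2, 7],
    [0, 0, 0, 0, 0, -16.2, 7],
    [0, 0, 0, 0, 0, -16.2, 7],
    [0, 0, 0, 0, 0, -16.2, 4.5],
    [0, 0, 0, 0, 0, -16.2, 3.2],
    [0, 0, 0, 0, 0, -16.2, 2.5],
    [0, 0, 0, 0, 0, -16.2, 2.5],
    [0, 0, 0, 0, 0, -16.2, 2.5],
    [0, 0, 0, 0, 0, -16.2, 2.5]
  ],
  "force": 45
}}

```text
t: 4.25
ee_pos: [0.5811, 0.1854, 0.043]
eef_rot: [0.0, 1.0, -0.015, -0.0]
force: [-0.0, -0.9, -0.1]
grip_width: 0.0258
grasp_force: 0.4
```

Run:
```python
from h import *
from station import telemetry
s=telemetry.observe();print(s['t'],s['grip_width'],s['grasp_force'],s['force'])
p,d=cams.camera("scene");cv2.imwrite("pics/s2.png",cv2.resize(p[180:300,290:410],None,fx=5,fy=5,interpolation=cv2.INTER_CUBIC)[...,::-1])
```

```text
4.25 0.025755517681904667 0.36934087984263897 [-0.0136622  -0.92659214 -0.10462925]
```

View pics/s2.png

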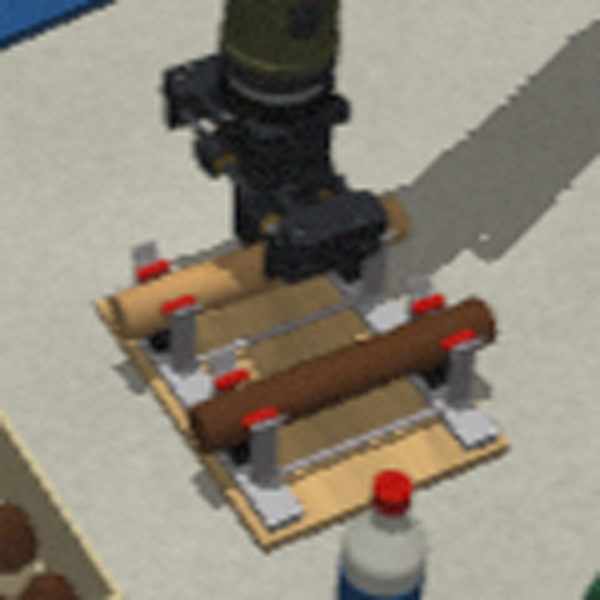

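Call:
{"api": "arm_command", "payload": {
  "moves": [
    [0, 0, 0, 0, 0, 0, 1.5],
    [0, 0, 0, 0, 0, 0, 1.5]
  ]
}}

```text
t: 4.5
ee_pos: [0.5811, 0.1823, 0.0436]
eef_rot: [0.002, 1.0, -0.016, -0.0]
force: [-0.4, -4.9, 8.1]
grip_width: 0.0153
grasp_force: 7.0
```

The crop shows the gripper over the leg at about (325,235), with the near finger hiding the leg. But the fingers read 15 mm, so they don't have a proper hold. I'll open and measure where they stand.

Call:
{"api": "arm_command", "payload": {
  "moves": [
    [0, 0, 0, 0, 0, 0, 4],
    [0, 0, 0, 0, 0, 0, 7],
    [0, 0, 0, 0, 0, 0, 7],
    [0, 0, 0, 0, 0, 0, 7],
    [0, 0, 0, 0, 0, 0, 7],
    [0, 0, 0, 0, 0, 0, 7]
  ]
}}

```text
t: 5.1
ee_pos: [0.5811, 0.1857, 0.0429]
eef_rot: [-0.0, 1.0, -0.015, -0.0]
force: [1.1, -0.3, -0.3]
grip_width: 0.061
grasp_force: 0.0
```

Run:
```python
from h import *
from station import telemetry
s=telemetry.observe();print(s['t'],s['ee_pos'],s['grip_width'],s['grasp_force'],s['force'])
for n in("scene","top"):
    p,d=cams.camera(n);C=cloud(n,d)
    if n=="scene":cv2.imwrite("pics/s3.png",cv2.resize(p[180:300,290:410],None,fx=5,fy=5,interpolation=cv2.INTER_CUBIC)[...,::-1])
    hsv=cv2.cvtColor(p,cv2.COLOR_RGB2HSV).astype(int);H,S,V=[hsv[...,k] for k in range(3)]
    X,Y,Z=C[...,0],C[...,1],C[...,2];a=(d>0)&(X>.45)&(X<.72)
    P=C[a&(Y>.1)&(Y<.24)&(Z>.055)&(Z<.09)&(H<25)&(S>60)&(V>100)]
    for _ in range(4):
        vx,vy,x0,y0=cv2.fitLine(P[:,:2].astype(np.float32),cv2.DIST_HUBER,0,.005,.005).ravel()
        w=(P[:,:2]-[x0,y0])@[-vy,vx];P=P[abs(w)<.02]
    print(n,"pale",len(P),*[np.round(q,4) for q in line(P)],np.percentile(P[:,2],[50,95]))
    G=C[a&(V<60)&(S<120)&(abs(X-.581)<.05)&(Y>.08)&(Y<.27)&(Z>.02)]
    for z in np.arange(.02,.16,.02):
        q=G[(G[:,2]>z)&(G[:,2]<z+.02)]
        if len(q)>3:print(n,round(z,2),len(q),q[:,:2].min(0).round(3),q[:,:2].max(0).round(3))
```

```text
5.1 [0.58108492 0.18565137 0.04294189] 0.061045289576715484 0.0 [ 1.07834205 -0.31502799 -0.26906796]
scene pale 264 [0.5811 0.1874] -1.525 0.222 0.0353 [0.07498511 0.08119776]
scene 0.08 38 [0.575 0.145] [0.595 0.234]
scene 0.1 13 [0.572 0.147] [0.593 0.218]
scene 0.12 13 [0.559 0.144] [0.609 0.267]
scene 0.14 100 [0.55  0.102] [0.62 0.27]
scene 0.16 153 [0.548 0.094] [0.62 0.27]
top pale 164 [0.6532 0.1781] 6.3089 0.0721 0.0391 [0.07734277 0.08444109]
top 0.16 21 [0.552 0.132] [0.603 0.16 ]
```

View pics/s3.png

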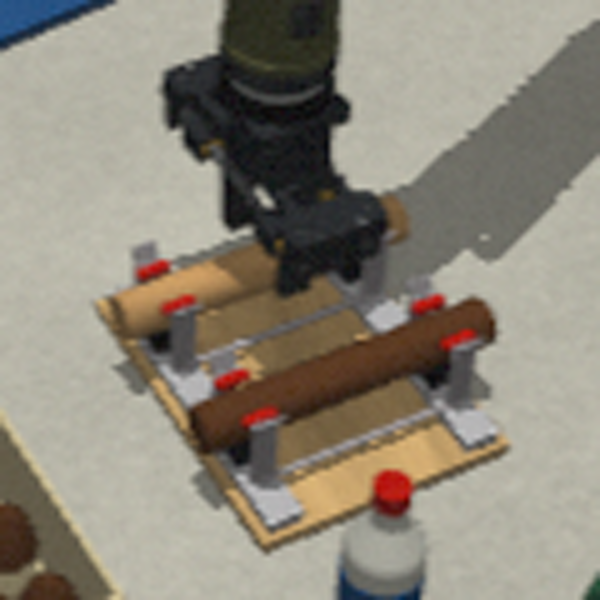

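The crop shows fingertips ending at about (288,288), level with the top of the leg, so they look higher than the reported 43 mm. I'll measure the tip in 3D.

Run:
```python
from h import *
for _ in range(1):
    p,d=cams.camera("scene");C=cloud("scene",d)
    for v in range(226,242,1):
        print(v,[(int(p[v,u].max()),*(C[v,u]*1000).astype(int).tolist()) for u in (344,348,352,356,360)])
```

```text
226 [(46, 612, 239, 162), (50, 615, 266, 187), (42, 602, 269, 183), (47, 591, 275, 183), (28, 576, 275, 176)]
227 [(44, 615, 243, 162), (46, 617, 268, 185), (49, 606, 275, 185), (32, 593, 279, 183), (29, 577, 278, 175)]
228 [(32, 619, 249, 164), (42, 618, 270, 183), (49, 607, 276, 182), (20, 592, 277, 176), (26, 578, 278, 171)]
229 [(32, 618, 250, 160), (32, 621, 275, 183), (28, 604, 273, 174), (27, 592, 277, 172), (29, 572, 272, 158)]
230 [(33, 617, 248, 153), (28, 619, 273, 176), (27, 606, 276, 173), (23, 588, 273, 163), (32, 575, 276, 158)]
231 [(59, 616, 247, 148), (32, 620, 275, 175), (25, 604, 274, 166), (26, 588, 274, 158), (32, 571, 272, 149)]
232 [(93, 615, 246, 142), (21, 619, 273, 168), (30, 599, 267, 153), (31, 584, 269, 148), (31, 568, 267, 139)]
233 [(112, 581, 196, 76), (23, 617, 272, 162), (27, 599, 268, 150), (32, 584, 269, 143), (16, 514, 195, 43)]
234 [(101, 576, 189, 62), (36, 614, 267, 151), (32, 600, 269, 146), (67, 516, 175, 21), (24, 507, 186, 27)]
235 [(96, 578, 193, 62), (28, 614, 268, 147), (43, 599, 269, 141), (89, 518, 178, 20), (15, 506, 187, 22)]
236 [(90, 578, 193, 57), (25, 615, 270, 145), (59, 526, 167, 8), (90, 522, 185, 23), (60, 507, 189, 19)]
237 [(89, 580, 197, 57), (23, 588, 232, 93), (70, 532, 175, 14), (113, 519, 182, 14), (110, 511, 194, 22)]
238 [(106, 558, 165, 12), (28, 587, 231, 87), (81, 533, 178, 12), (121, 523, 187, 15), (110, 516, 202, 26)]
239 [(107, 560, 168, 10), (41, 586, 229, 79), (117, 533, 178, 6), (123, 523, 187, 10), (96, 519, 206, 26)]
240 [(106, 563, 173, 12), (101, 551, 179, 12), (118, 538, 186, 11), (118, 523, 188, 6), (97, 523, 213, 29)]
241 [(113, 563, 173, 7), (113, 555, 187, 16), (119, 539, 187, 8), (101, 538, 210, 29), (87, 517, 205, 14)]
```

The seen fingertip stands at z≈0.077 and the gripper body's underside at ≈0.143. So the reported TCP height is about 33 mm too low, which agrees with contact on the leg's top. I'll go down 3.2 cm and grip.

Call:
{"api": "arm_command", "payload": {
  "moves": [
    [0, 0, 0, 0, 0, 0, 7],
    [0, 0, 0, 0, 0, -0.8, 7],
    [0, 0, 0, 0, 0, -1.6, 7],
    [0, 0, 0, 0, 0, -2.4, 7],
    [0, 0, 0, 0, 0, -3.2, 7],
    [0, 0, 0, 0, 0, -3.2, 7],
    [0, 0, 0, 0, 0, -3.2, 7],
    [0, 0, 0, 0, 0, -3.2, 5],
    [0, 0, 0, 0, 0, -3.2, 4],
    [0, 0, 0, 0, 0, -3.2, 3],
    [0, 0, 0, 0, 0, -3.2, 2],
    [0, 0, 0, 0, 0, -3.2, 1],
    [0, 0, 0, 0, 0, -3.2, 1],
    [0, 0, 0, 0, 0, -3.2, 1],
    [0, 0, 0, 0, 0, -3.2, 1]
  ],
  "force": 45
}}

```text
t: 6.75
ee_pos: [0.5811, 0.1811, 0.0112]
eef_rot: [0.003, 1.0, -0.016, -0.0]
force: [0.5, -6.8, 3.7]
grip_width: 0.0328
grasp_force: 45.0
```

Gripped at 33 mm with 45 N. The arm is being pulled 4–5 mm towards -y, so I'll relieve that while lifting straight up.

Call:
{"api": "arm_command", "payload": {
  "moves": [
    [0, 0, 0, 0, -0.4, 0, 1],
    [0, 0, 0, 0, -0.4, 0, 1],
    [0, 0, 0, 0, -0.4, 1, 1],
    [0, 0, 0, 0, -0.4, 2, 1],
    [0, 0, 0, 0, -0.4, 3, 1],
    [0, 0, 0, 0, -0.4, 4, 1],
    [0, 0, 0, 0, -0.4, 5, 1],
    [0, 0, 0, 0, -0.4, 6.5, 1],
    [0, 0, 0, 0, -0.4, 8, 1],
    [0, 0, 0, 0, -0.4, 10, 1],
    [0, 0, 0, 0, -0.4, 12, 1],
    [0, 0, 0, 0, -0.4, 12, 1],
    [0, 0, 0, 0, -0.4, 12, 1],
    [0, 0, 0, 0, -0.4, 12, 1]
  ]
}}

```text
t: 8.15
ee_pos: [0.5804, 0.1812, 0.1303]
eef_rot: [0.0, 1.0, -0.015, -0.001]
force: [-0.1, 0.5, -0.9]
grip_width: 0.0325
grasp_force: 45.0
```

```bash
cat >> h.py <<'E'
def leg(lo,hi,zlo,zhi):
    from station import telemetry
    s=telemetry.observe();print(s['t'],s['ee_pos'].round(4),s['grip_width'].round(4),s['grasp_force'].round(1),s['force'].round(1))
    for n in("scene","top"):
        p,d=cams.camera(n);C=cloud(n,d);cv2.imwrite(f"pics/last_{n}.png",p[...,::-1])
        hsv=cv2.cvtColor(p,cv2.COLOR_RGB2HSV).astype(int);H,S,V=[hsv[...,k] for k in range(3)]
        X,Y,Z=C[...,0],C[...,1],C[...,2]
        P=C[(d>0)&(X>.35)&(X<.75)&(Y>lo)&(Y<hi)&(Z>zlo)&(Z<zhi)&(H<25)&(S>60)&(V>80)]
        for _ in range(4):
            vx,vy,x0,y0=cv2.fitLine(P[:,:2].astype(np.float32),cv2.DIST_HUBER,0,.005,.005).ravel()
            w=(P[:,:2]-[x0,y0])@[-vy,vx];P=P[abs(w)<.02]
        print(n,len(P),*[np.round(q,4) for q in line(P)],"z95",np.percentile(P[:,2],95).round(4))
        o=np.argsort(P[:,0]);k=len(o)//4;print("  ends z95",np.percentile(P[o[:k],2],95).round(4),np.percentile(P[o[-k:],2],95).round(4))
E
python3 -c "from h import *;leg(.12,.24,.13,.24)"
```

```text
Traceback (most recent call last):
  File "h.py", line 15, in leg
    s=telemetry.observe();print(s['t'],s['ee_pos'].round(4),s['grip_width'].round(4),s['grasp_force'].round(1),s['force'].round(1))
                                                            ^^^^^^^^^^^^^^^^^^^^^
AttributeError: 'float' object has no attribute 'round'
```

```bash
sed -i "s/s\['ee_pos'\].round(4),.*/np.round(s['ee_pos'],4),s['grip_width'],s['grasp_force'],np.round(s['force'],1))/" h.py
python3 -c "from h import *;leg(.12,.24,.13,.24)"
```

```text
8.15 [0.5804 0.1812 0.1303] 0.0324663621745446 44.98839095234871 [-0.1  0.5 -0.9]
scene 368 [0.581  0.1883] -1.0456 0.222 0.038 z95 0.1992
  ends z95 0.198 0.1986
top 154 [0.6541 0.1772] 7.4405 0.0706 0.0328 z95 0.2032
  ends z95 0.2016 0.2011
```

Call:
{"api": "arm_command", "payload": {
  "moves": [
    [0, 0, 0.02, 0, -3, 0, 1],
    [0, 0, 0.04, -0.5, -7, 0, 1],
    [0, 0, 0.06, -1, -11, 0, 1],
    [0, 0, 0.08, -1.5, -15, 0, 1],
    [0, 0, 0.1, -2, -19, 0, 1],
    [0, 0, 0.12, -2.5, -23, 0, 1],
    [0, 0, 0.14, -3, -27, 0, 1],
    [0, 0, 0.14, -3.5, -31, 0, 1],
    [0, 0, 0.14, -4, -35, 0, 1],
    [0, 0, 0.14, -4.5, -38, 0, 1],
    [0, 0, 0.14, -4.9, -41, 0, 1],
    [0, 0, 0.14, -4.9, -42.3, 0, 1],
    [0, 0, 0.14, -4.9, -42.3, -2, 1],
    [0, 0, 0.14, -4.9, -42.3, -4, 1],
    [0, 0, 0.14, -4.9, -42.3, -6, 1],
    [0, 0, 0.14, -4.9, -42.3, -6, 1],
    [0, 0, 0.14, -4.9, -42.3, -6, 1],
    [0, 0, 0.14, -4.9, -42.3, -6, 1],
    [0, 0, 0.14, -4.9, -42.3, -6, 1],
    [0, 0, 0.14, -4.9, -42.3, -6, 1]
  ]
}}

```text
t: 10.25
ee_pos: [0.5327, -0.2417, 0.0719]
eef_rot: [0.0, 0.998, 0.055, 0.001]
force: [-0.5, -0.2, -1.4]
grip_width: 0.0325
grasp_force: 45.0
```

```bash
python3 -c "
from h import *;leg(-.3,-.17,.09,.16)
for n,u,v in(('top',335,135),('scene',235,125)):
    p=cv2.imread(f'pics/last_{n}.png');cv2.imwrite(f'pics/c1{n}.png',p[v:v+100,u:u+100])
a=[cv2.resize(cv2.imread(f'pics/c1{n}.png'),(400,400),interpolation=cv2.INTER_CUBIC) for n in('top','scene')];cv2.imwrite('pics/c1.png',np.hstack(a))"
```

```text
10.25 [ 0.5327 -0.2417  0.0719] 0.03253120823612075 44.98852327466011 [-0.5 -0.2 -1.4]
scene 237 [ 0.5328 -0.2328] 6.1453 0.2245 0.0333 z95 0.1415
  ends z95 0.1402 0.1395
top 191 [ 0.534  -0.2337] 4.6892 0.2156 0.0298 z95 0.1435
  ends z95 0.1431 0.1436
```

View pics/c1.png

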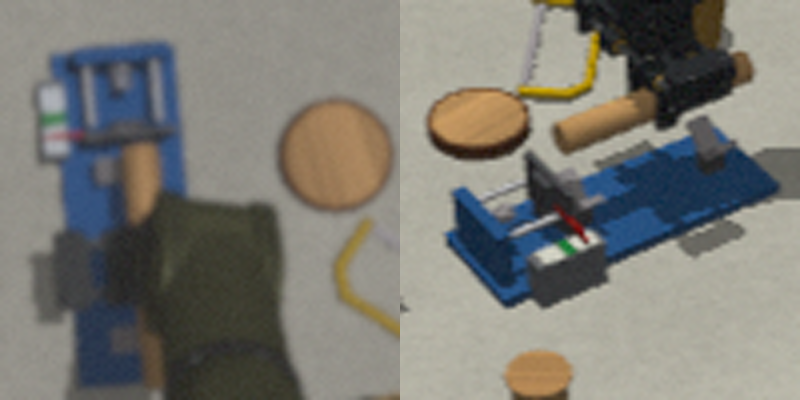

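The left half (top view) shows the leg's front end at crop (142,165) over the front V-block at (105,170), just short of the stop. The right half (scene view) shows the leg level above the jig. I'll check the lateral offset on the visible front part.

```bash
cat >> h.py <<'E'
def seg(zax,zlo,lat=.04):
    for n in("scene","top"):
        p,d=cams.camera(n);C=cloud(n,d);X,Y,Z=C[...,0],C[...,1],C[...,2]
        hsv=cv2.cvtColor(p,cv2.COLOR_RGB2HSV).astype(int);H,S,V=[hsv[...,k] for k in range(3)]
        th=np.radians(6.3);q=C[...,:2]-[.562,-.2335];jx=q@[np.cos(th),np.sin(th)];jy=q@[-np.sin(th),np.cos(th)]
        m=(d>0)&(abs(jy)<lat)&(Z>zlo)&(Z<zax+.03)&(H<25)&(S>60)&(V>70)
        print(n,"jx range",np.percentile(jx[m],[1,99]).round(4),"ztop",np.percentile(Z[m],90).round(4))
        for a in np.arange(-.14,.1,.02):
            k=m&(jx>a)&(jx<a+.02)
            if k.sum()>8:print("  ",round(a+.01,2),k.sum(),"jy",np.percentile(jy[k],[3,50,97]).round(4),"mid",np.mean(np.percentile(jy[k],[3,97])).round(4),"z",np.percentile(Z[k],90).round(4))
E
python3 -c "from h import *;seg(.122,.1)"
```

```text
scene jx range [-0.1366  0.3599] ztop 0.1379
   -0.13 26 jy [-0.0094  0.0047  0.0146] mid 0.0026 z 0.1394
   -0.01 35 jy [-0.011   0.006   0.0141] mid 0.0016 z 0.1407
   0.01 39 jy [-0.0095  0.0055  0.013 ] mid 0.0018 z 0.141
   0.03 38 jy [-0.0106  0.0045  0.0138] mid 0.0016 z 0.1395
   0.05 42 jy [-0.0103  0.0068  0.0147] mid 0.0022 z 0.1395
   0.07 45 jy [-0.0147  0.0051  0.0134] mid -0.0007 z 0.139
   0.09 9 jy [-0.0039  0.0035  0.0149] mid 0.0055 z 0.1357
top jx range [-0.1333  0.346 ] ztop 0.1403
   -0.13 21 jy [-0.002   0.0046  0.0098] mid 0.0039 z 0.1409
   -0.11 23 jy [-0.0011  0.0043  0.0106] mid 0.0048 z 0.1409
   -0.09 17 jy [-0.0015  0.0088  0.0122] mid 0.0054 z 0.1407
   0.01 11 jy [0.0035 0.0088 0.0129] mid 0.0082 z 0.1427
   0.03 35 jy [-0.0106  0.002   0.0119] mid 0.0007 z 0.1409
   0.05 49 jy [-0.0157  0.0007  0.0134] mid -0.0011 z 0.1406
   0.07 47 jy [-0.0132 -0.0009  0.0119] mid -0.0007 z 0.1406
```

Lateral error is about 1 mm and the front end sits at jig x≈0.08, clear of the stop. I'll lower it.

Call:
{"api": "arm_command", "payload": {
  "moves": [
    [0, 0, 0, 0, 0, -1.5, 1],
    [0, 0, 0, 0, 0, -3, 1],
    [0, 0, 0, 0, 0, -4, 1],
    [0, 0, 0, 0, 0, -4.7, 1],
    [0, 0, 0, 0, 0, -5.1, 1],
    [0, 0, 0, 0, 0, -5.4, 1],
    [0, 0, 0, 0, 0, -5.6, 1],
    [0, 0, 0, 0, 0, -5.8, 1],
    [0, 0, 0, 0, 0, -5.8, 1],
    [0, 0, 0, 0, 0, -5.8, 1]
  ]
}}

```text
t: 11.45
ee_pos: [0.5325, -0.2406, 0.0137]
eef_rot: [-0.0, 0.998, 0.055, 0.0]
force: [-0.8, 3.8, 5.5]
grip_width: 0.0327
grasp_force: 45.0
```

```bash
python3 -c "from h import *;from station import telemetry as t;print(t.observe()['wrist_torque']);seg(.062,.05)"
```

```text
[ 0.69706642  0.27207697 -0.04511737]
scene jx range [-0.1358  0.367 ] ztop 0.0848
   -0.13 30 jy [-0.0091  0.0061  0.0136] mid 0.0022 z 0.0836
   -0.01 32 jy [-0.0108  0.005   0.015 ] mid 0.0021 z 0.0816
   0.01 40 jy [-0.0109  0.005   0.0166] mid 0.0029 z 0.082
   0.03 35 jy [-0.0072  0.005   0.0135] mid 0.0032 z 0.0818
   0.05 40 jy [-0.0075  0.0061  0.0146] mid 0.0036 z 0.081
   0.07 36 jy [-0.0105  0.0062  0.0151] mid 0.0023 z 0.0813
top jx range [-0.1374  0.3429] ztop 0.0854
   -0.13 24 jy [-0.003   0.0048  0.0116] mid 0.0043 z 0.085
   -0.11 31 jy [-0.0046  0.0047  0.013 ] mid 0.0042 z 0.0866
   -0.09 21 jy [-0.0039  0.0054  0.0119] mid 0.004 z 0.0824
   0.03 31 jy [-0.0068  0.0053  0.0129] mid 0.003 z 0.0849
   0.05 43 jy [-0.0125  0.0027  0.014 ] mid 0.0007 z 0.081
   0.07 38 jy [-0.0134  0.0001  0.0121] mid -0.0007 z 0.0834
```

It has touched on the -y flank (F = +3.8 y, +5.5 z). I'll ease towards +y and settle slightly lower.

Call:
{"api": "arm_command", "payload": {
  "moves": [
    [0, 0, 0, 0, 0.1, 0, 1],
    [0, 0, 0, 0, 0.2, 0, 1],
    [0, 0, 0, 0, 0.2, -0.1, 1],
    [0, 0, 0, 0, 0.2, -0.1, 1],
    [0, 0, 0, 0, 0.2, -0.1, 1]
  ]
}}

```text
t: 12.05
ee_pos: [0.5324, -0.2393, 0.0124]
eef_rot: [-0.0, 0.998, 0.055, 0.0]
force: [-1.3, 2.1, 5.6]
grip_width: 0.0328
grasp_force: 45.0
```

Call:
{"api": "arm_command", "payload": {
  "moves": [
    [0, 0, 0, 0, 0.1, 0, 1],
    [0, 0, 0, 0, 0.15, -0.05, 1],
    [0, 0, 0, 0, 0.15, -0.1, 1],
    [0, 0, 0, 0, 0.15, -0.1, 1],
    [0, 0, 0, 0, 0.15, -0.1, 1]
  ]
}}

```text
t: 12.55
ee_pos: [0.5323, -0.2387, 0.0117]
eef_rot: [0.0, 0.999, 0.054, 0.0]
force: [-1.6, 0.3, 8.5]
grip_width: 0.0325
grasp_force: 45.0
```

Seated: lateral force is about 0 and the down force 8.5 N. Next I'll push along jig +x in steps.

Call:
{"api": "arm_command", "payload": {
  "moves": [
    [0, 0, 0, 0.3, 0.03, 0, 1],
    [0, 0, 0, 0.6, 0.07, 0, 1],
    [0, 0, 0, 0.9, 0.1, 0, 1],
    [0, 0, 0, 1.2, 0.13, 0, 1],
    [0, 0, 0, 1.5, 0.17, 0, 1],
    [0, 0, 0, 1.8, 0.2, 0, 1],
    [0, 0, 0, 2.0, 0.22, 0, 1],
    [0, 0, 0, 2.0, 0.22, 0, 1],
    [0, 0, 0, 2.0, 0.22, 0, 1]
  ]
}}

```text
t: 13.45
ee_pos: [0.5431, -0.237, 0.0112]
eef_rot: [-0.0, 0.999, 0.053, -0.008]
force: [-16.5, 1.8, 19.9]
grip_width: 0.0325
grasp_force: 45.0
```

```bash
python3 -c "from h import *;seg(.062,.05)
for n in('top','scene'):
    p,d=cams.camera(n);C=cloud(n,d);cv2.imwrite(f'pics/last_{n}.png',p[...,::-1])
    h=cv2.cvtColor(p,cv2.COLOR_RGB2HSV).astype(int)
    th=np.radians(6.3);q=C[...,:2]-[.562,-.2335];jx=q@[np.cos(th),np.sin(th)];jy=q@[-np.sin(th),np.cos(th)]
    b=(jx>.06)&(jx<.17)&(jy>.04)&(jy<.085)&(C[...,2]>.03)
    r=b&((h[...,0]<8)|(h[...,0]>170))&(h[...,1]>110);g=b&(h[...,0]>45)&(h[...,0]<85)&(h[...,1]>90)
    print(n,'red',r.sum(),jx[r].mean(),'green',g.sum(),jx[g].mean(),jx[g].min(),jx[g].max())"
```

```text
scene jx range [-0.1285  0.3677] ztop 0.0839
   -0.13 13 jy [-0.0066  0.0066  0.0122] mid 0.0028 z 0.0761
   -0.11 22 jy [-0.0088  0.0099  0.0182] mid 0.0047 z 0.0793
   -0.01 18 jy [-0.0073  0.0074  0.0154] mid 0.0041 z 0.0773
   0.01 40 jy [-0.008   0.0072  0.0157] mid 0.0038 z 0.0792
   0.03 33 jy [-0.0109  0.0089  0.0191] mid 0.0041 z 0.0799
   0.05 41 jy [-0.0086  0.008   0.0181] mid 0.0047 z 0.0786
   0.07 33 jy [-0.0094  0.0079  0.019 ] mid 0.0048 z 0.0794
top jx range [-0.1229  0.3477] ztop 0.0827
   -0.11 25 jy [0.002  0.0101 0.0157] mid 0.0089 z 0.0834
   -0.09 26 jy [-0.0003  0.0084  0.0156] mid 0.0076 z 0.0811
   -0.07 19 jy [-0.0006  0.0071  0.0132] mid 0.0063 z 0.0806
   0.03 10 jy [0.0042 0.0111 0.0153] mid 0.0097 z 0.078
   0.05 29 jy [-0.0023  0.0072  0.0148] mid 0.0062 z 0.0811
   0.07 45 jy [-0.0132  0.0019  0.0159] mid 0.0013 z 0.0824
   0.09 29 jy [-0.012   0.001   0.0144] mid 0.0012 z 0.0814
top red 0 nan green 3 0.119122441885258 0.11871355107276899 0.11968877082482256
scene red 13 0.09936226028658054 green 10 0.11563104628580627 0.11050361445879371 0.12129491701534952<string>:8: RuntimeWarning: Mean of empty slice.
  ret = ret.dtype.type(ret / rcount)
```

The push is mostly V-groove friction (20 N down, 16.5 N along x), with the stop barely touched. I'll take off down force.

Call:
{"api": "arm_command", "payload": {
  "moves": [
    [0, 0, 0, 0, 0, 0.1, 1],
    [0, 0, 0, 0, 0, 0.2, 1],
    [0, 0, 0, 0, 0, 0.3, 1],
    [0, 0, 0, 0, 0, 0.4, 1],
    [0, 0, 0, 0, 0, 0.4, 1],
    [0, 0, 0, 0, 0, 0.4, 1]
  ]
}}

```text
t: 14.25
ee_pos: [0.5494, -0.237, 0.014]
eef_rot: [0.0, 0.999, 0.054, -0.003]
force: [-4.6, -2.6, -3.0]
grip_width: 0.0329
grasp_force: 45.0
```

Call:
{"api": "arm_command", "payload": {
  "moves": [
    [0, 0, 0, 0.2, 0.05, -0.1, 1],
    [0, 0, 0, 0.4, 0.08, -0.1, 1],
    [0, 0, 0, 0.6, 0.11, -0.1, 1],
    [0, 0, 0, 0.8, 0.14, -0.1, 1],
    [0, 0, 0, 1.0, 0.17, -0.1, 1],
    [0, 0, 0, 1.2, 0.2, -0.1, 1],
    [0, 0, 0, 1.2, 0.2, -0.1, 1],
    [0, 0, 0, 1.2, 0.2, -0.1, 1]
  ]
}}

```text
t: 15.05
ee_pos: [0.5581, -0.2356, 0.0122]
eef_rot: [0.0, 0.999, 0.054, -0.006]
force: [-9.0, -2.2, -2.0]
grip_width: 0.0327
grasp_force: 45.0
```

```bash
python3 -c "from h import *;seg(.062,.05)
from station import telemetry as t;print(t.observe()['wrist_torque'])
p,d=cams.camera('scene');cv2.imwrite('pics/e1.png',cv2.resize(p[140:215,240:340],(800,600),interpolation=cv2.INTER_CUBIC)[...,::-1])"
```

```text
scene jx range [-0.109   0.3683] ztop 0.0839
   -0.11 20 jy [-0.0044  0.0108  0.0191] mid 0.0074 z 0.0816
   -0.09 17 jy [-0.0066  0.0073  0.0164] mid 0.0049 z 0.0808
   0.01 26 jy [-0.0071  0.0088  0.018 ] mid 0.0054 z 0.0807
   0.03 34 jy [-0.013   0.0085  0.0179] mid 0.0025 z 0.0783
   0.05 41 jy [-0.0111  0.0095  0.0177] mid 0.0033 z 0.0786
   0.07 39 jy [-0.0082  0.0089  0.0222] mid 0.007 z 0.0795
   0.09 30 jy [-0.0121  0.0039  0.0129] mid 0.0004 z 0.0792
top jx range [-0.1082  0.3426] ztop 0.0823
   -0.11 13 jy [0.0024 0.0089 0.0153] mid 0.0089 z 0.08
   -0.09 25 jy [0.0008 0.0084 0.0154] mid 0.0081 z 0.0808
   -0.07 25 jy [-0.0004  0.0066  0.0145] mid 0.007 z 0.0831
   -0.05 11 jy [0.0018 0.0091 0.0138] mid 0.0078 z 0.0802
   0.05 15 jy [0.0025 0.0104 0.0155] mid 0.009 z 0.0827
   0.07 32 jy [-0.0104  0.0054  0.0158] mid 0.0027 z 0.0809
   0.09 44 jy [-0.0123  0.0016  0.0147] mid 0.0012 z 0.081
[-0.49486193  1.92121338 -0.18664646]
```

View pics/e1.png

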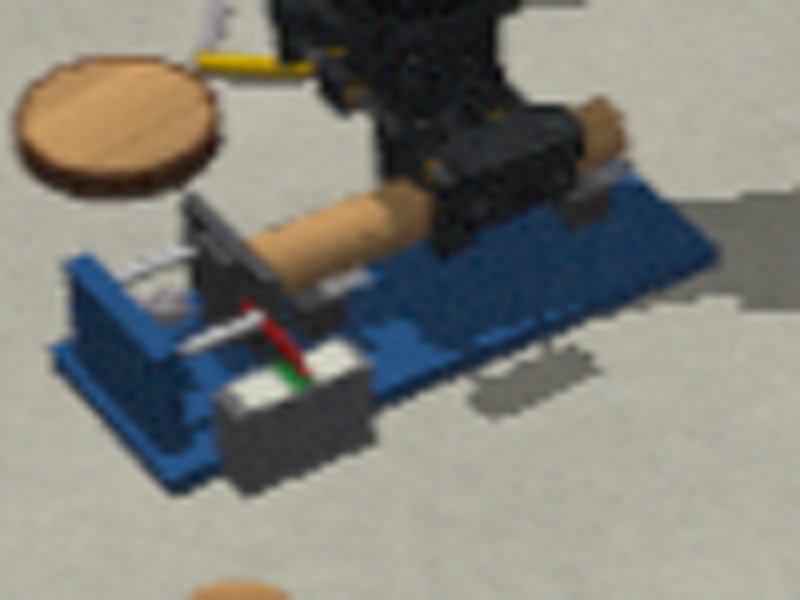

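The pointer at crop (290,350) has just entered the green band. The leg lies in both Vs with its end flush on the plate. I'll push about 4 mm more to mid-band with a slight down press.

Call:
{"api": "arm_command", "payload": {
  "moves": [
    [0, 0, 0, 0.2, 0, -0.05, 1],
    [0, 0, 0, 0.4, 0.02, -0.1, 1],
    [0, 0, 0, 0.6, 0.04, -0.1, 1],
    [0, 0, 0, 0.6, 0.04, -0.1, 1],
    [0, 0, 0, 0.6, 0.04, -0.1, 1],
    [0, 0, 0, 0.6, 0.04, -0.1, 1],
    [0, 0, 0, 0.6, 0.04, -0.1, 1]
  ]
}}

```text
t: 15.9
ee_pos: [0.5612, -0.2351, 0.0114]
eef_rot: [-0.0, 0.999, 0.053, -0.008]
force: [-14.6, -1.6, 4.8]
grip_width: 0.0322
grasp_force: 45.0
```

Call:
{"api": "arm_command", "payload": {
  "moves": [
    [0, 0, 0, 0, 0, 0, 1],
    [0, 0, 0, 0, 0, 0, 1],
    [0, 0, 0, 0, 0, 0, 1],
    [0, 0, 0, 0, 0, 0, 1],
    [0, 0, 0, 0, 0, 0, 1],
    [0, 0, 0, 0, 0, 0, 1],
    [0, 0, 0, 0, 0, 0, 1],
    [0, 0, 0, 0, 0, 0, 1],
    [0, 0, 0, 0, 0, 0, 1],
    [0, 0, 0, 0, 0, 0, 1],
    [0, 0, 0, 0, 0, 0, 1],
    [0, 0, 0, 0, 0, 0, 1],
    [0, 0, 0, 0, 0, 0, 1],
    [0, 0, 0, 0, 0, 0, 1],
    [0, 0, 0, 0, 0, 0, 1]
  ]
}}

```text
t: 17.4
ee_pos: [0.5612, -0.2351, 0.0114]
eef_rot: [-0.0, 0.999, 0.053, -0.008]
force: [-14.4, -1.6, 5.4]
grip_width: 0.0326
grasp_force: 45.0
```

```bash
python3 -c "from h import *
im=[]
for n,u,v in(('top',340,140),('scene',255,160)):
    p,d=cams.camera(n);im.append(cv2.resize(p[v:v+50,u:u+50],(400,400),interpolation=cv2.INTER_CUBIC)[...,::-1])
cv2.imwrite('pics/f1.png',np.hstack(im))"
```

```text
(no output)
```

View pics/f1.png

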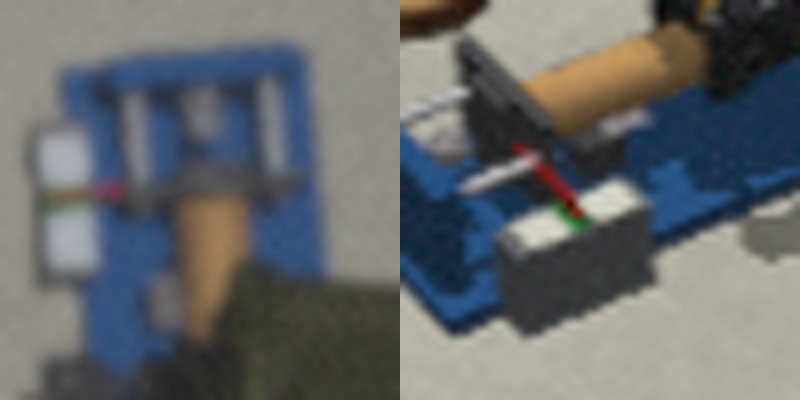

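In the top crop the pointer at (75,195) stands mid-band with green on both sides. The leg is centred on the stop plate at x≈213, and the reading is steady. I'm handing in.

```bash
python3 -c "from station import arm;print(arm.hand_in())"
```

```text
the job is handed in; nothing more can be done
None
```

I handed the job in at about 17.5 s: the pale leg lies in both V-blocks, gripped at 45 N, with the red pointer steady mid-band (stop in by about 17 mm, roughly 10.5 N). The hand-in returned no verdict.

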